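# Call up the last reading on the glucose meter

### The arm

A 7-joint arm with a two-finger parallel gripper is mounted at the origin on the work surface. World frame = base frame: x ahead of the robot, y to its left, z up, the work surface at z = 0. Lengths are in m, angles in rad, forces in N, time in s.
With the tool pointing down it reaches from about 0.425 to 0.925 m from the base axis. Payload 6.8 kg.
Tool frame: the origin (TCP) lies midway between the tips of the shut fingers; the grasp point (between the pads) lies grip_depth behind it (grip_depth is the distance from the TCP to the grasp point, in m); z points along the fingers, y is the line along which they close (so a half turn about z gives the same grasp; the last joint's range is limited). The gripper opens to 88 mm and grips with 3 to 60 N. Pads are 20 mm wide; open, the fingers measure 115 mm over their backs; the gripper's body (75 mm by 178 mm) begins 61 mm behind the grasp point.
Start: joints at [-0.108, 0.477, 0.022, 1.555, -0.011, 1.109, -0.083], TCP at [0.675, 0, 0.223] pointing down, gripper open.
Joint ranges: [-2.96, 2.96], [-0.34, 2.1], [-1.41, 1.46], [0.24, 2.44], [-1.37, 4.51], [0.17, 1.92], [-2.96, 2.96]. Speed limits (rad/s): [2.39, 2.39, 3.14, 3.14, 3.14, 3.14, 3.14].

### API

Orientations are given as a unit quaternion [w, x, y, z].
In Python, from station import * gives the robot as it stands.
- The arm moves only by the shell command python3 -m pendant 'ROWS' [FORCE]. ROWS is JSON, a list that holds one entry, the list of rows, each a list of 7 numbers: the turn, a rotation vector about the world's x, y, z in degrees, then the shift along the world's x, y, z in mm, then the opening in per cent of the stroke, from 0 (shut) to 100 (fully open). In form: [[[ax, ay, az, tx, ty, tz, fingers], ...]]. A call has 1 to 5 rows; each row is the pose to reach, as a shift and turn from the pose commanded when the call began; what a row does not reach only later rows make up. A row lasts 1/12 s, in which the tool goes at most 41.7 mm and 7.16 degrees, less where a joint would pass 70% of its speed; a pose out of reach is approached as far as the arm can. A call with a gripper value outside its range is refused whole. The fingers move at their own pace and stop on an object; FORCE is the grip in N (left out, the last holds). Time passes only in rows, so rows that repeat a pose let the fingers close. It gives the time, the measured TCP pose, the force, the opening and the grip force at its end, in the units of the state.
- get_state(): the state, without advancing time (a new reading comes with each control period).
- camera(name): name is "scene" or "side" or "wrist"; returns a dict with "img" (400x640x3 uint8, red, green, blue), "fx", "fy", "cx", "cy" (pixels), "extrinsics" (4x4, takes a point from camera to world coordinates); the wrist camera has in their place "mount" (4x4, takes a point from camera to tool coordinates, whose origin is the TCP and whose axes are the flange's). Camera axes: x right, y down, z forward; pixel columns grow to the right and rows downward; lengths in m; the calibration is good to about 2 mm. The wrist camera is an equidistant fisheye: a pixel r from the principal point sees the ray r / f radians off the axis. A picture is of the moment at which its call begins: read the wrist's pose just before it. There is no depth.
- sign_off(): hands the job in; it is judged then, once.
The state is a dict: "time": time; "q": joint angles; "qd": joint speeds; "tau": joint torques, N m; "ee_pos": TCP position; "tool_rot": TCP orientation; "ft_force": force on the tool from outside, world axes, zero at the start; "moment": the same for the moment, N m; "grip_width": finger opening in m; "grasp_force": force on a finger pad.
Only numpy, scipy, OpenCV 4.12 (cv2) and the standard library are available. Lean on these libraries where they do the work, as an engineer would, in place of code of your own. Each camera call takes 0.05 s, during which the arm holds its last target. There are 200 camera calls.

### The job

Call up the last reading on the glucose meter in the pulled-out tray: with a fingertip press its large middle button lightly until it goes well down, let it come back up, then press the small button next to the screen in the same way, and withdraw. Press one button at a time; never press the other small button, do not lift or shove the meter or the tray, and leave the other things on the tray and shelf untouched.

Things in the scene. Friction and masses are not known exactly. Their poses are not given: they have to be found in the camera images.
- main_top (a point): Centre of the top face of the meter's LARGE round grey button (18 mm across), the middle one of three in a row on the meter's long centre line. Released, its top is 27 mm above the meter's underside, 7 mm proud of the face. Axes as the meter's: x along the meter towards its screen, z up.
- upper_top (a point): Centre of the top face of the SMALL round grey button (13 mm across) between the large button and the screen, 29 mm from the large one towards the screen; same height, same axes.
- lower_top (a point): Centre of the top face of the other small round grey button (13 mm across), 29 mm from the large one on the side away from the screen; same height, same axes. Not to be pressed.
- main_button (a joint): How far the large button is pressed: 0 released, 0.005 m fully down. Spring: 1.5 N starts it, 4 N holds it fully down; it comes back up by itself. It counts as pressed beyond 3 mm.
- upper_button (a joint): The same for the small button next to the screen (same spring and travel).
- lower_button (a joint): The same for the small button farthest from the screen.
- meter: Blood glucose meter, a white rounded slab 136 x 62 x 20 mm (x, y, z), about 0.12 kg, lying loose and flat on the tray floor. A dark screen 34 x 46 mm, centred 45 mm from the middle towards +x, and three grey buttons at x = +10 (small), -19 (large), -48 mm (small). Origin: centre of its underside, x along it towards the screen, z up.
- cabinet: White cabinet standing on the counter, 420 mm wide, 260 mm deep, 360 mm high, two mirrored doors folded back against its sides, a fixed glass shelf inside at 200 mm. Its open front faces the robot's right. Origin: middle of the foot of the open front; x points into the cabinet, z up.
- tray (a joint): Pull-out white plastic tray, 270 (along the pull) x 370 x 32 mm high, 4 mm walls, floor 18 mm above the counter; it projects about 230 mm out of the cabinet. 0 is fully out; it grows (m) as the tray is pushed in. It slides when pushed level with more than about 4 N.
- tray_front (a point): Middle of the top edge of the tray's front wall.
- pill_box: Clear closed pill box, 118 x 62 x 29 mm, loose on the tray. Origin: centre of its underside.
- meter_case: Closed black meter case, 113 x 85 x 38 mm, loose on the tray; no buttons. Origin: centre of its underside.
- lancet_holder: Closed pen-shaped lancet holder, 100 mm long, 17 mm thick, lying on the tray behind the larger things. Origin: under its middle, x along it.
- emery_tool: Grey steel emery tool, 140 x 16 x 10 mm, lying on the tray behind the larger things. Origin: under its middle, x along it.
- tumbler: White ceramic tumbler, 72 mm across, 100 mm high, on the cabinet's shelf. Origin: centre of its underside.
- amber_bottle: Capped amber bottle, 52 mm across, 110 mm high, on the cabinet's shelf. Origin: centre of its underside.
Not all that is in view belongs to the job. Leave any blue look-alike of the meter alone.

How it is judged:
On the way, in this order (a step that is already met when the one before it is completed fails the run):
1. the large button is pressed (over 3 mm), the small one next to the screen is not (value of joint main_button above 0.003 m and value of joint upper_button below 0.002 m), for 0.05 s.
2. the large button is let up again (value of joint each of main_button, upper_button below 0.001 m), for 0.05 s.
3. the small button next to the screen is pressed (over 3 mm), the large one is not (value of joint upper_button above 0.003 m and value of joint main_button below 0.002 m), for 0.05 s.
At the end, for the whole second after the job is handed in: All three buttons are up again (within 1 mm); the meter lies flat at rest within 15 mm of where it was, the tray within 15 mm, and every other thing on the tray and shelf within 20 mm of where it was (all of step 2 and value of joint lower_button below 0.001 m and distance of each of meter, tray_front from where it was at the start of the episode below 0.015 m and angle between meter's own z axis and vertical below 0.1 rad and linear speed of meter below 0.02 m/s and distance of each of pill_box, meter_case, lancet_holder, emery_tool, tumbler, amber_bottle from where it was at the start of the episode below 0.02 m); the robot touches nothing.
It fails at once if another thing on the tray or shelf is touched (over 1 N from the fingers) or moved over 20 mm (contact force between the fingers and pill_box above 1 N or contact force between the fingers and meter_case above 1 N or contact force between the fingers and lancet_holder above 1 N or contact force between the fingers and emery_tool above 1 N or contact force between the fingers and tumbler above 1 N or contact force between the fingers and amber_bottle above 1 N or distance of any of pill_box, meter_case, lancet_holder, emery_tool, tumbler, amber_bottle from where it was at the start of the episode above 0.02 m).
It fails at once if the small button farthest from the screen is pressed (over 2 mm) (value of joint lower_button above 0.002 m).
It fails at once if the meter is pressed hard (over 20 N) (contact force between the fingers and meter above 20 N).
It fails at once if the meter is lifted or tipped (height (world z) of meter above 0.03 m or angle between meter's own z axis and vertical above 0.15 rad).
It fails at once if the meter or the tray is shoved more than 15 mm (distance of any of meter, tray_front from where it was at the start of the episode above 0.015 m).
It also fails if it takes over 40 s, if anything falls off the work surface, if the arm or the gripper's body presses on something with over 40 N, if the wrist force passes 120 N, or if a joint passes its speed limit or range.

## Working session

There is one attempt and no reset: what is moved stays moved. The work goes in short steps, Python scripts to look and compute and a shell command to move; the robot and the scene stay as the last step left them, time stands still between calls to the robot, and variables do not carry over. Pictures are saved under pics/ and viewed, at most 10 in all, crops included, and the job is handed in when it is done.

```bash
mkdir -p pics
python3 - <<'E'
from station import *
import cv2,numpy as np,json
s=get_state();print(s['time'],s['ee_pos'],s['tool_rot'],s['ft_force'],s['grip_width'])
for n in ['scene','side','wrist']:
    c=camera(n);cv2.imwrite(f'pics/{n}0.png',c['img'][:,:,::-1])
    print(n,{k:(np.round(v,4).tolist()) for k,v in c.items() if k!='img'})
a=cv2.imread('pics/scene0.png');b=cv2.imread('pics/wrist0.png')
E
```

```text
0.0 [ 6.74423331e-01 -2.24271774e-05  2.21709489e-01] [-5.66395892e-04  7.07091818e-01  7.07121193e-01 -6.77351420e-04] [-0.00962558  0.19072931  0.2516974 ] 0.08782956535858585
scene {'fx': 410.3808, 'fy': 410.3808, 'cx': 326.6047, 'cy': 192.5679, 'extrinsics': [[-0.282, 0.6258, -0.7273, 1.1154], [0.9594, 0.1804, -0.2168, 0.3323], [-0.0045, -0.7589, -0.6512, 0.6442], [0.0, 0.0, 0.0, 1.0]]}
side {'fx': 487.1948, 'fy': 487.1948, 'cx': 328.1246, 'cy': 198.9588, 'extrinsics': [[0.9849, -0.1031, 0.139, 0.416], [-0.1727, -0.5301, 0.8302, -0.6372], [-0.0119, -0.8416, -0.5399, 0.6575], [0.0, 0.0, 0.0, 1.0]]}
wrist {'fx': 309.7069, 'fy': 309.7069, 'cx': 316.7859, 'cy': 197.8333, 'mount': [[-0.0011, -0.9701, -0.2427, 0.0661], [1.0, -0.0009, -0.0009, 0.0001], [0.0006, -0.2427, 0.9701, -0.1612], [0.0, 0.0, 0.0, 1.0]]}
```

View pics/scene0.png

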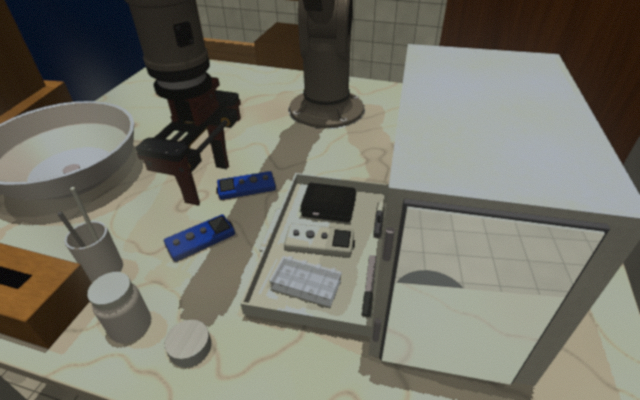

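View pics/wrist0.png

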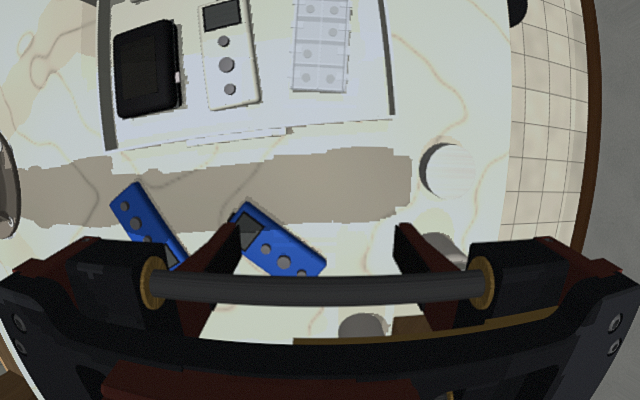

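Wrist view: the white meter lies between the black case and the pill box, with its screen at the top (222,12). Its buttons are at about (223,41) upper, (227,65) large and (230,89) lower. The scene view shows the same meter at (320,237), and two blue decoys on the counter. Next I'll locate the buttons and the cabinet front.

```bash
cat > h.py <<'E'
import numpy as np,cv2
from scipy.spatial.transform import Rotation as R
def wray(c,s,uv):
    d=(np.array(uv,float)-[c['cx'],c['cy']]); r=np.hypot(*d); t=r/c['fx']
    v=np.array([*(d/max(r,1e-9)*np.sin(t)),np.cos(t)])
    q=s['tool_rot'];T=np.eye(4);T[:3,:3]=R.from_quat([q[1],q[2],q[3],q[0]]).as_matrix();T[:3,3]=s['ee_pos']
    M=T@c['mount'];return M[:3,3],M[:3,:3]@v
def pray(c,uv):
    E=np.array(c['extrinsics']);return E[:3,3],E[:3,:3]@[(uv[0]-c['cx'])/c['fx'],(uv[1]-c['cy'])/c['fy'],1]
def onz(ray,z):
    o,d=ray;return np.round(o+d*(z-o[2])/d[2],4)
def blobs(img,roi,lo=60,hi=170,amin=15,amax=900):
    x0,y0,x1,y1=roi;g=cv2.cvtColor(img,cv2.COLOR_RGB2GRAY)[y0:y1,x0:x1]
    n,l,st,ce=cv2.connectedComponentsWithStats(((g>lo)&(g<hi)).astype(np.uint8),connectivity=4)
    return [(ce[i]+[x0,y0],int(st[i,4]),st[i,2:4].tolist()) for i in range(1,n) if amin<st[i,4]<amax]
E
python3 - <<'E'
from station import *
from h import *
s=get_state();c=camera('wrist')
for b in blobs(c['img'],(205,28,245,105)): print('w',b,onz(wray(c,s,b[0]),.045))
c=camera('scene')
for b in blobs(c['img'],(283,222,356,256)): print('s',b,onz(pray(c,b[0]),.045))
for n,p,z in [('traycorner',(300,178),.05),('trayfrontcorner',(247,310),.05),('cabfoot',(374,362),0.0),('cabtop',(405,48),.36),('cabtop2',(389,188),.36)]: print(n,onz(pray(c,p),z))
i=c['img'][160:340,230:430][:,:,::-1];cv2.imwrite('pics/sc.png',cv2.resize(i,None,fx=3.3,fy=3.3,interpolation=2))
c=camera('side');cv2.imwrite('pics/side1.png',c['img'][:,:,::-1])
E
```

```text
w (array([222.73786408,  40.21359223]), 103, [13, 12]) [0.5692 0.1631 0.045 ]
w (array([225.7020202 ,  64.26262626]), 198, [17, 16]) [0.5733 0.1342 0.045 ]
w (array([229.39622642,  88.68867925]), 106, [12, 12]) [0.5777 0.1058 0.045 ]
traycorner [0.4192 0.0605 0.05  ]
trayfrontcorner [0.7774 0.0917 0.05  ]
cabfoot [0.7807 0.3112 0.    ]
cabtop [0.3757 0.2606 0.36  ]
cabtop2 [0.7722 0.3001 0.36  ]
```

View pics/side1.png

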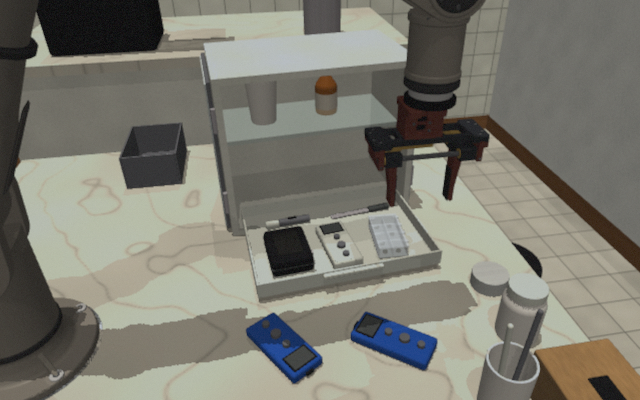

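The side view confirms the layout: the meter's screen faces the cabinet, and its buttons are at about (337,240). The cabinet front is at about y=0.29, which leaves enough clearance. I'll shut the fingers and move over the large button.

```bash
python3 -m pendant '[[[0,0,0,-20,25,0,0],[0,0,0,-45,55,0,0],[0,0,0,-70,85,0,0],[0,0,0,-90,115,0,0],[0,0,0,-101,134,0,0]]]' 10
python3 -m pendant '[[[0,0,0,0,0,-40,0],[0,0,0,0,0,-75,0],[0,0,0,0,0,-100,0],[0,0,0,0,0,-110,0],[0,0,0,0,0,-110,0]]]'
python3 - <<'E'
from station import *
from h import *
s=get_state();print(s['time'],s['ee_pos'],s['tool_rot'],s['grip_width'],s['ft_force'])
c=camera('wrist');cv2.imwrite('pics/w2.png',c['img'][:,:,::-1])
E
```

```text
time: 0.72
ee_pos: [0.5713, 0.1377, 0.2228]
tool_rot: [-0.001, 0.706, 0.708, 0.0]
ft_force: [0.3, 1.1, 0.5]
grip_width: 0.0579
grasp_force: 0.0
time: 1.13
ee_pos: [0.5723, 0.1335, 0.1103]
tool_rot: [-0.001, 0.707, 0.707, -0.002]
ft_force: [0.3, 0.1, 1.6]
grip_width: 0.0247
grasp_force: 0.0
1.1333 [0.57233388 0.1335025  0.11030286] [-0.00109061  0.70707978  0.70712973 -0.0021334 ] 0.024660256656711503 [0.2958177  0.1137364  1.62306952]
```

View pics/w2.png

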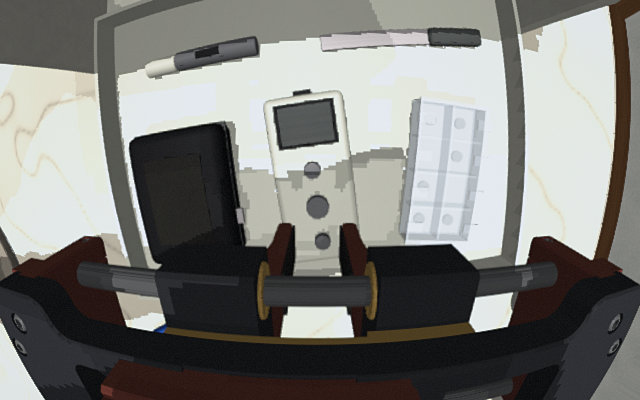

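The wrist view shows the buttons at (312,170) upper, (317,207) large and (322,241) lower. The fingers are still closing. I'll take the second measurement from this image.

```bash
python3 -m pendant '[[[0,0,0,0,0,0,0],[0,0,0,0,0,0,0],[0,0,0,0,0,0,0],[0,0,0,0,0,0,0],[0,0,0,0,0,0,0]]]'
python3 - <<'E'
from station import *
from h import *
s=get_state();c=camera('wrist')
print(s['ee_pos'],s['ft_force'],s['grip_width'])
for roi in [(302,160,324,181),(303,192,332,222),(312,230,334,250)]:
  for lo,hi in [(60,150)]:
    for b in blobs(c['img'],roi,lo,hi,amin=80): print(b,onz(wray(c,s,b[0]),.045))
E
```

```text
time: 1.6
ee_pos: [0.5745, 0.1341, 0.1135]
tool_rot: [0.0, 0.707, 0.707, 0.001]
ft_force: [0.2, 0.3, -0.7]
grip_width: 0.0005
grasp_force: 0.0
[0.5744878  0.13410515 0.11352618] [ 0.2372379   0.29380574 -0.71898927] 0.0005321342843513329
(array([309.05284553, 170.89430894]), 246, [16, 19]) [0.5687 0.1636 0.045 ]
(array([313.89726027, 206.40410959]), 438, [23, 25]) [0.5723 0.1359 0.045 ]
```

Both measurements agree: large button (0.5725, 0.135), upper button (0.569, 0.1635). Now I'll descend to just above the large button.

```bash
python3 -m pendant '[[[0,0,0,-2,1,-20,0],[0,0,0,-2,1,-40,0],[0,0,0,-2,1,-55,0],[0,0,0,-2,1,-60,0],[0,0,0,-2,1,-60,0]]]'
python3 -m pendant '[[[0,0,0,0,0,-1,0],[0,0,0,0,0,-2,0],[0,0,0,0,0,-3,0],[0,0,0,0,0,-4,0],[0,0,0,0,0,-5,0]]]'
python3 - <<'E'
from station import *
from h import *
s=get_state();print(s['ee_pos'],s['ft_force'])
c=camera('side');cv2.imwrite('pics/s3.png',cv2.resize(c['img'][200:280,280:400][:,:,::-1],None,fx=6,fy=6,interpolation=2))
E
```

```text
time: 2.07
ee_pos: [0.5711, 0.1347, 0.0516]
tool_rot: [-0.001, 0.707, 0.707, -0.001]
ft_force: [-0.3, 0.3, 0.9]
grip_width: 0.0004
grasp_force: 0.0
time: 2.48
ee_pos: [0.5724, 0.1351, 0.0482]
tool_rot: [0.0, 0.707, 0.707, 0.0]
ft_force: [-0.0, 0.3, -0.8]
grip_width: 0.0003
grasp_force: 0.0
[0.57237436 0.13511288 0.04816336] [-0.02207827  0.34732448 -0.81239152]
```

View pics/s3.png

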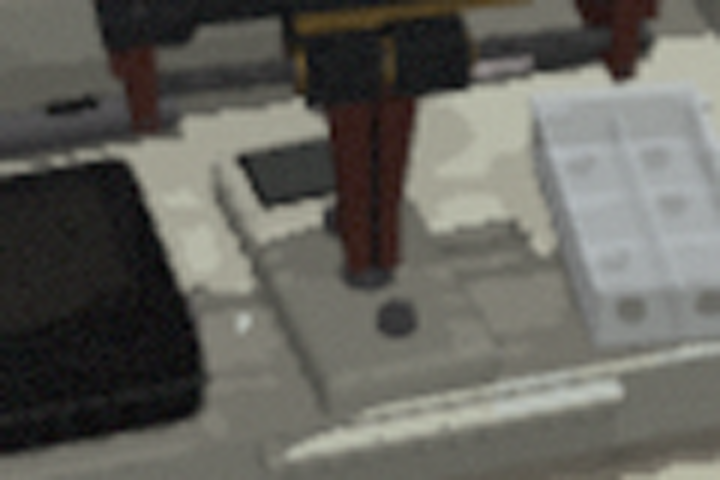

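The crop shows the fingertips right over the large button, tip at about (370,270). The lower button at (397,318) is clear. I'll press in small steps.

```bash
python3 -m pendant '[[[0,0,0,0,0,-1,0],[0,0,0,0,0,-2,0],[0,0,0,0,0,-3,0],[0,0,0,0,0,-4,0],[0,0,0,0,0,-4,0]]]'
```

```text
time: 2.95
ee_pos: [0.5721, 0.135, 0.0437]
tool_rot: [0.0, 0.707, 0.707, 0.0]
ft_force: [0.0, 0.7, 2.0]
grip_width: 0.0007
grasp_force: 1.2
```

```bash
python3 -m pendant '[[[0,0,0,0,0,-1,0],[0,0,0,0,0,-1,0],[0,0,0,0,0,-2,0],[0,0,0,0,0,-2,0],[0,0,0,0,0,-2,0]]]'; python3 -m pendant '[[[0,0,0,0,0,-0.5,0],[0,0,0,0,0,-1,0],[0,0,0,0,0,-1,0],[0,0,0,0,0,-1,0]]]'
```

```text
time: 3.37
ee_pos: [0.5721, 0.135, 0.0417]
tool_rot: [0.0, 0.707, 0.707, 0.0]
ft_force: [-0.8, -0.2, 2.6]
grip_width: 0.0005
grasp_force: 1.6
time: 3.7
ee_pos: [0.5721, 0.135, 0.0407]
tool_rot: [0.0, 0.707, 0.707, 0.0]
ft_force: [-0.6, 0.2, 3.8]
grip_width: 0.0
grasp_force: 1.9
```

```bash
python3 -m pendant '[[[0,0,0,0,0,-0.5,0],[0,0,0,0,0,-1,0],[0,0,0,0,0,-1,0],[0,0,0,0,0,-1,0]]]'
python3 - <<'E'
from station import *
import cv2
c=camera('side');cv2.imwrite('pics/s4.png',cv2.resize(c['img'][200:280,280:400][:,:,::-1],None,fx=6,fy=6,interpolation=2))
E
```

```text
time: 4.03
ee_pos: [0.5721, 0.1351, 0.0403]
tool_rot: [0.0, 0.707, 0.707, 0.0]
ft_force: [-2.8, -0.4, 8.7]
grip_width: 0.0007
grasp_force: 4.7
```

View pics/s4.png

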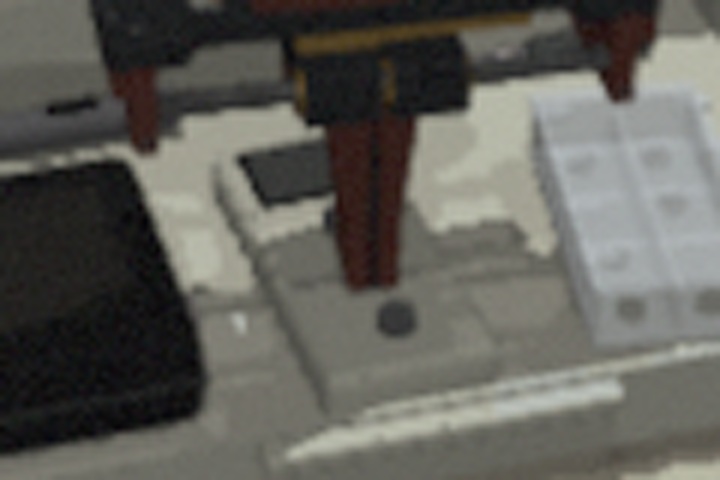

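The large button has bottomed out: the tip is at 0.0403, the force jumped to 8.7 N, and the button is flush with the tip in the crop. Releasing it, then moving over to the small one.

```bash
python3 -m pendant '[[[0,0,0,0,0,-0.5,0],[0,0,0,0,0,4,0],[0,0,0,0,0,12,0],[0,0,0,0,0,15,0],[0,0,0,0,0,15,0]]]'
python3 -m pendant '[[[0,0,0,-1,10,0,0],[0,0,0,-3,22,0,0],[0,0,0,-3.5,28.5,0,0],[0,0,0,-3.5,28.5,-5,0],[0,0,0,-3.5,28.5,-6,0]]]'
python3 - <<'E'
from station import *
import cv2
c=camera('side');cv2.imwrite('pics/s5.png',cv2.resize(c['img'][200:280,280:400][:,:,::-1],None,fx=6,fy=6,interpolation=2))
E
```

```text
time: 4.5
ee_pos: [0.5724, 0.1351, 0.0554]
tool_rot: [0.0, 0.707, 0.707, 0.001]
ft_force: [-0.2, -0.2, 0.8]
grip_width: 0.0006
grasp_force: 0.0
time: 4.92
ee_pos: [0.5678, 0.1646, 0.0477]
tool_rot: [-0.0, 0.706, 0.708, -0.0]
ft_force: [0.6, -0.7, -0.3]
grip_width: 0.0005
grasp_force: 0.0
```

View pics/s5.png

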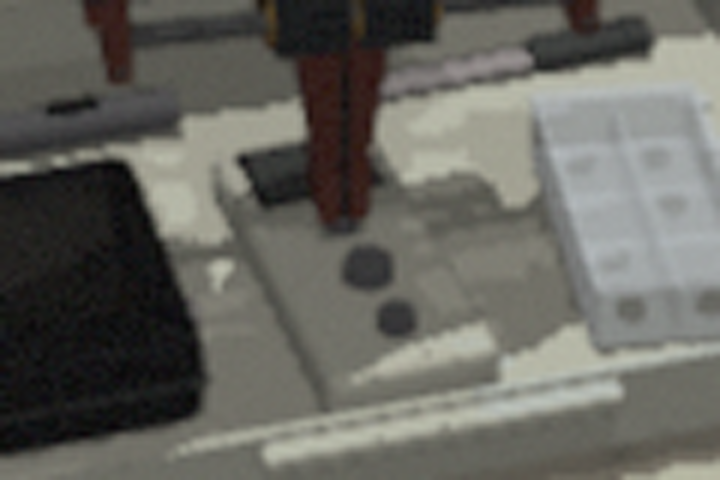

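The crop shows the tip on the upper button at (343,225), with the large button up and clear at (367,266). Pressing.

```bash
python3 -m pendant '[[[0,0,0,0,0,-2,0],[0,0,0,0,0,-4,0],[0,0,0,0,0,-5.5,0],[0,0,0,0,0,-7,0],[0,0,0,0,0,-7,0]]]'; python3 -m pendant '[[[0,0,0,0,0,-0.5,0],[0,0,0,0,0,-1,0],[0,0,0,0,0,-1.5,0],[0,0,0,0,0,-1.5,0]]]'
```

```text
time: 5.38
ee_pos: [0.5686, 0.1629, 0.0416]
tool_rot: [0.0, 0.707, 0.707, -0.0]
ft_force: [-1.6, -1.5, 2.2]
grip_width: 0.0008
grasp_force: 1.7
time: 5.72
ee_pos: [0.5686, 0.163, 0.0404]
tool_rot: [0.0, 0.707, 0.707, -0.0]
ft_force: [-1.0, -2.1, 4.8]
grip_width: 0.0004
grasp_force: 2.5
```

```bash
python3 -m pendant '[[[0,0,0,0,0,-0.5,0],[0,0,0,0,0,-0.5,0],[0,0,0,0,0,-0.5,0]]]'; python3 -m pendant '[[[0,0,0,0,0,4,0],[0,0,0,0,0,30,0],[0,0,0,0,0,65,0],[0,0,0,0,0,100,0],[0,0,0,0,0,120,0]]]';  python3 -m pendant '[[[0,0,0,0,-30,0,0],[0,0,0,0,-60,0,0],[0,0,0,0,-80,0,0],[0,0,0,0,-80,0,0],[0,0,0,0,-80,0,0]]]'
python3 - <<'E'
from station import *
import cv2
c=camera('side');cv2.imwrite('pics/s6.png',cv2.resize(c['img'][170:290,240:440][:,:,::-1],None,fx=4,fy=4,interpolation=2))
E
```

```text
time: 5.97
ee_pos: [0.5686, 0.163, 0.0403]
tool_rot: [0.0, 0.707, 0.707, -0.0]
ft_force: [-2.0, -2.4, 9.5]
grip_width: 0.0007
grasp_force: 4.3
time: 6.38
ee_pos: [0.5699, 0.1645, 0.1632]
tool_rot: [0.001, 0.707, 0.707, 0.002]
ft_force: [0.5, 0.3, 0.6]
grip_width: 0.0004
grasp_force: 0.0
time: 6.8
ee_pos: [0.5686, 0.0826, 0.1596]
tool_rot: [0.0, 0.708, 0.706, 0.0]
ft_force: [0.8, 0.1, -0.2]
grip_width: 0.0002
grasp_force: 0.0
```

View pics/s6.png

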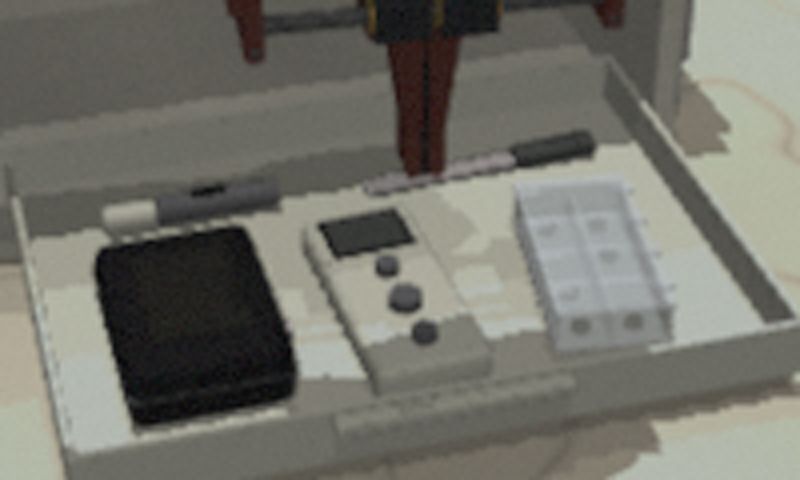

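The last view shows all three buttons up, at (387,265), (405,297) and (425,331). The meter and its neighbours haven't moved, and the arm is clear.

```bash
python3 -c "
from station import *
print(sign_off())"
```

```text
the job is handed in; nothing more can be done
None
```

The job is handed in: I pressed the large button fully down and released it, did the same with the small button next to the screen, then withdrew the arm; all three buttons look up and nothing on the tray appears to have moved, but the hand-in returned no verdict.

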